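# Switch the vacuum selector to branch three

## Robot

A 7-joint arm with a two-finger parallel gripper is mounted at the origin on the work surface. World frame = base frame: x ahead of the robot, y to its left, z up, the work surface at z = 0. Lengths are in m, angles in rad, forces in N, time in s.
With the tool pointing down it reaches from about 0.4 to 0.85 m from the base axis. Payload 10.4 kg.
Tool frame: the origin (TCP) lies at the centre of the arm's flange, where the gripper is bolted on; the fingertips stand 173 mm ahead of it and the grasp point (between the pads) lies 155 mm ahead of it; z points along the fingers, y is the line along which they close (so a half turn about z gives the same grasp; the last joint's range is limited). The gripper opens to 85 mm and grips with 20 to 120 N. Pads are 22 mm wide; open, the fingers measure 114 mm over their backs; the gripper's body (76 mm by 85 mm) begins 54 mm behind the grasp point. The pads swing forward as they close: fully open they stand 13 mm farther back than shut.
Start: joints at [-1.304, 0.332, -0.065, 1.46, 0.022, 1.35, -0.088], TCP at [0.179, 0.599, 0.405] pointing down, gripper open.
Joint ranges: [-2.6, 2.6], [-0.5, 2.12], [-1.47, 1.34], [0.16, 2.42], [-1.27, 4.41], [0.06, 2.06], [-2.6, 2.6]. Speed limits (rad/s): [2.22, 2.22, 2.79, 2.79, 3.14, 3.14, 3.14].

## Interface

Orientations are given as a rotation vector (axis times angle).
In Python, from plant import * gives the robot as it stands. The module is installed in compiled form; this text tells all that it offers.
- The arm moves only by the tool send_rows, never from a script. Its argument "rows" is a list that holds one entry, the list of rows, each a list of 7 numbers: the shift along the tool's x, y, z normalised to -1 to 1, where 1 is 75 cm, then the turn, a rotation vector about the tool's x, y, z normalised to -1 to 1, where 1 is 90 degrees, then the closure, from 0 (fully open) to 1 (shut). A call has 1 to 12 rows; each row shifts and turns the commanded pose from where the row before left it, along the tool's axes as they then stand; what a row does not reach is not made up. A row lasts 1/8 s, in which the tool goes at most 62.5 mm and 10.7 degrees, less where a joint would pass 70% of its speed; a pose out of reach is approached as far as the arm can. A call with a number of a shift or a turn outside -1 to 1 is refused whole. A call with a gripper value outside its range is refused whole. The fingers move at their own pace and stop on an object; "grip_force" is the grip in N (left out, the last holds). Time passes only in rows, so rows that do not move let the fingers close. It gives the time, the measured TCP pose, the force, the opening and the grip force at its end, in the units of the state.
- sense(): the state, without advancing time (a new reading comes with each control period).
- capture(name): name is "scene" or "side" or "wrist"; returns the picture (480x640x3 uint8, blue, green, red); there is no depth.
- camera_info(name): a dict with "intrinsics" (3x3 intrinsics, pixels), "pose" (4x4, takes a point from camera to world coordinates); the wrist camera has in their place "tool_from_camera" (4x4, takes a point from camera to tool coordinates, whose origin is the TCP and whose axes are the flange's). Camera axes: x right, y down, z forward; pixel columns grow to the right and rows downward; lengths in m; the calibration is good to about 2 mm. A picture is of the moment at which its call begins: read the wrist's pose just before it. camera_info takes no time and is no camera call.
- sign_off(): hands the job in; it is judged then, once.
The state is a dict: "time": time; "qpos": joint angles; "qd": joint speeds; "joint_torque": joint torques, N m; "ee_pos": TCP position; "tool_rot": TCP orientation; "wrist_force": force on the tool from outside, world axes, zero at the start; "moment": the same for the moment, N m; "grip_width": finger opening in m; "grasp_force": force on a finger pad.
Only numpy, scipy, OpenCV 4.12 (cv2) and the standard library are available. Lean on these libraries where they do the work, as an engineer would, in place of code of your own. Each camera call takes 0.05 s, during which the arm holds its last target. There are 200 camera calls.

## Task

Switch the bench vacuum selector to branch three by pushing its lever with the fingers: bring the lever to the H gate's cross passage, push it across to the right-hand side, then forward (away from the robot) until it is fully home in the third slot, the far right one as seen from the robot. Do not run it into the fourth slot (near right), do not pinch or force the lever, and leave the labware around it standing where it is.

Things in the scene. Friction and masses are not known exactly. Their poses are not given: they have to be found in the camera images.
- selector: grey selector box fixed to the bench, 240 (x) by 220 (y) by 90 mm tall, origin at the centre of its underside; its x axis points forward (away from the robot; the box is turned by up to 0.4 rad), y to its left. Its steel top has an H-shaped gate. Slots: first far left, second near left, third far right, fourth near right. Only the vial stands on its top
- gate (a point): centre of the H gate, level with the top of the plate (90 mm above the bench). In the box's axes the two slots run along x, centred 24 mm to the left and right of here, 18 mm wide, reaching 29 mm forward and 29 mm back; a cross passage 18 mm wide along y joins them at the middle, its corners rounded at 6 mm
- neutral_right (a point): where the cross passage meets the right-hand slots, at the top of the plate
- slot3_end (a point): far end wall of the third slot (middle of its width), at the top of the plate
- handle (a point): centre of the lever's handle, a black square bar 30 x 30 mm and 60 mm long along the lever, its faces square to the box when upright. 120 mm from the pivot; the handle's ends are 90 and 150 mm from the pivot
- lever: the lever: 10 mm steel rod with the handle on it, origin at its pivot, 60 mm below the gate's centre (30 mm above the bench), z along the rod. It tilts both ways within the gate, whose walls hold the rod, and starts somewhere along the left-hand slots. It stays where it is left (friction: about 2.5 N at the handle moves it)
- cross (a joint): sideways tilt of the lever, rad: about -0.38 in the left-hand slots, +0.38 in the right-hand slots (positive leans to the box's right, -y); play 0.06 either way
- stick (a joint): fore-and-aft tilt of the lever, rad: positive leans forward (the box's +x); within about 0.06 of 0 in the cross passage, about +0.36 at the far end of a slot, -0.36 at the near end
- face_far: far (+x) face of the handle, origin at its centre
- face_near: near (-x) face of the handle, origin at its centre
- face_left: left (+y) face of the handle, origin at its centre
- face_right: right (-y) face of the handle, origin at its centre
- vial: small brown capped vial, 26 mm across and 58 mm tall, standing loose on the far right corner of the selector's top; loose, to be left alone; origin at the centre of its underside
- beaker: clear glass beaker, 72 mm across, 85 mm tall, to the far left of the selector; loose, to be left alone; origin at the centre of its underside
- reagent: brown glass reagent jar with white cap, 64 mm across, 130 mm tall, to the right of the selector; loose, to be left alone; origin at the centre of its underside
- cylinder: white plastic measuring cylinder, foot 60 mm across, 144 mm tall, beyond the selector; loose, to be left alone; origin at the centre of its underside
- dishes: stack of clear petri dishes, 90 mm across, 39 mm tall, beyond the selector; loose, to be left alone; origin at the centre of its underside
- tray: open white plastic tray, 80 x 110 mm, 30 mm tall, to the left of the selector; loose, to be left alone; origin at the centre of its underside

How it is judged:
By the outcome, as a careful person would: the job done as asked, in the order asked, and still so for the second after the job is handed in, with the robot touching nothing.
It also fails if it takes over 72 s, if anything falls off the work surface, if the arm or the gripper's body presses on something with over 40 N, if the wrist force passes 120 N, or if a joint passes its speed limit or range.

## Working session

There is one attempt and no reset: what is moved stays moved. The work goes in short steps, Python scripts to look and compute and a tool call to move; the robot and the scene stay as the last step left them, time stands still between calls to the robot, and variables do not carry over. Pictures are saved under pics/ and viewed, at most 10 in all, crops included, and the job is handed in when it is done.

Besides the shell and the picture viewer there is one more tool, called after "Emit:" by a JSON object that holds its "name" and its "arguments", one argument or row to a line. send_rows: Moves the arm, as the interface text tells. Its arguments: {"type":"object","properties":{"rows":{"type":"array"},"grip_force":{"type":"number"}},"required":["rows"]}

```bash
mkdir -p pics
python3 - <<'E'
from plant import *
import cv2,numpy as np
s=sense();print(s)
for n in("scene","side"):
    cv2.imwrite(f"pics/{n}0.png",capture(n));i=camera_info(n);print(n,np.round(i["intrinsics"],1).tolist(),np.round(i["pose"],4).tolist())
print(camera_info("wrist"))
E
```

```text
{'time': 0.0, 'qpos': array([-1.30359155,  0.33288916, -0.06468731,  1.46095472,  0.02157992,
        1.34990821, -0.08850055]), 'qd': array([ 3.12310057e-04, -1.60461720e-03, -4.09451925e-04, -3.81846452e-04,
        1.14787054e-03, -4.67779949e-05, -9.08700233e-04]), 'joint_torque': array([-3.97880322e-04, -6.25423980e+01,  4.86392865e-02, -3.91626191e+01,
        1.59723521e-02,  9.49875772e-03, -4.92648269e-05]), 'ee_pos': array([0.17856346, 0.59881163, 0.40389852]), 'tool_rot': array([-4.53603171e-01, -3.10851181e+00,  2.28738956e-03]), 'wrist_force': array([-0.22309626, -0.19797065,  0.28203982]), 'moment': array([-0.0559073 ,  0.01464631, -0.06099297]), 'grasp_force': 0.0, 'grip_width': 0.08576101502843785}
scene [[475.5, 0.0, 315.3], [0.0, 475.5, 234.8], [0.0, 0.0, 1.0]] [[0.5861, 0.5539, -0.5913, 1.2052], [0.8101, -0.4109, 0.4181, -0.348], [-0.0114, -0.7241, -0.6896, 0.7787], [0.0, 0.0, 0.0, 1.0]]
side [[601.0, 0.0, 313.5], [0.0, 601.0, 232.3], [0.0, 0.0, 1.0]] [[0.8799, -0.357, 0.3134, 0.329], [-0.4751, -0.6594, 0.5827, -0.5117], [-0.0013, -0.6616, -0.7499, 0.8751], [0.0, 0.0, 0.0, 1.0]]
{'intrinsics': array([[368.1005105 ,   0.        , 311.50322708],
       [  0.        , 368.1005105 , 244.13230606],
       [  0.        ,   0.        ,   1.        ]]), 'tool_from_camera': array([[ 5.82106742e-04, -9.52544088e-01, -3.04400101e-01,
         7.84388456e-02],
       [ 9.99999830e-01,  5.62057471e-04,  1.53489180e-04,
        -1.35258885e-04],
       [ 2.48851399e-05, -3.04400139e-01,  9.52544253e-01,
         3.08319851e-02],
       [ 0.00000000e+00,  0.00000000e+00,  0.00000000e+00,
         1.00000000e+00]])}
```

View pics/scene0.png

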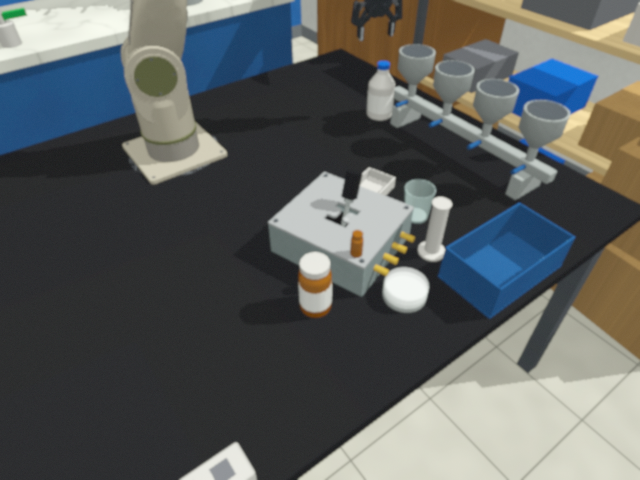

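View pics/side0.png

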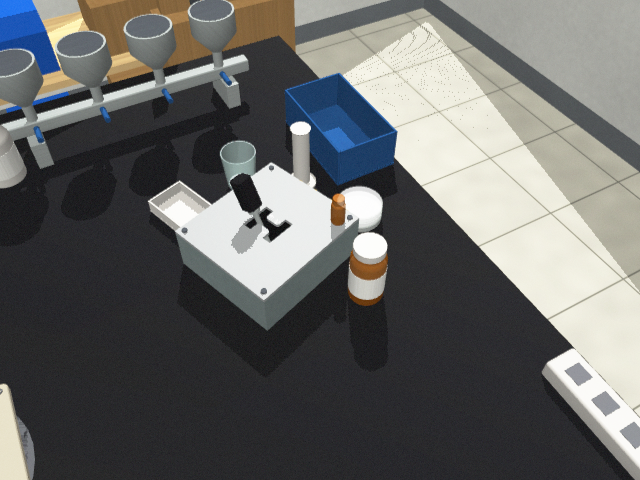

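The side view shows the box top with bolts at about (184,230), (271,168), (350,217) and (264,291). The gate is near (268,224) and the handle near (245,192). The vial is at (338,210), the jar at (368,270). In the scene view the gate is near (345,210).

```bash
cat > h.py <<'E'
from plant import *
import cv2,numpy as np
from scipy.spatial.transform import Rotation as R
def cam(n,s=None):
    i=camera_info(n);K=np.array(i["intrinsics"])
    if n!="wrist": return K,np.array(i["pose"])
    s=s or sense();T=np.eye(4);T[:3,:3]=R.from_rotvec(s["tool_rot"]).as_matrix();T[:3,3]=s["ee_pos"]
    return K,T@np.array(i["tool_from_camera"])
def ray(c,uv):
    K,P=c;d=P[:3,:3]@np.linalg.inv(K)@[uv[0],uv[1],1];return P[:3,3],d
def onz(c,uv,z):
    o,d=ray(c,uv);return o+d*(z-o[2])/d[2]
def tri(c1,u1,c2,u2):
    (o1,d1),(o2,d2)=ray(c1,u1),ray(c2,u2)
    t=np.linalg.lstsq(np.c_[d1,-d2],o2-o1,rcond=None)[0];a,b=o1+d1*t[0],o2+d2*t[1]
    return (a+b)/2,np.linalg.norm(a-b)
def proj(c,p):
    K,P=c;q=K@(P[:3,:3].T@(np.array(p)-P[:3,3]));return q[:2]/q[2]
E
python3 - <<'E'
from h import *
a=cv2.imread("pics/side0.png")[150:340,165:375];b=cv2.imread("pics/scene0.png")[165:320,260:430]
cv2.imwrite("pics/c1.png",np.hstack([cv2.resize(a,None,fx=1.9,fy=2.6) if 0 else cv2.resize(a,(399,361)),cv2.resize(b,(396,361))]))
c=cam("side")
for p in [(184,230),(271,168),(350,217),(264,291),(180,233),(267,306)]: print(p,onz(c,p,.09).round(4))
g=np.mean([onz(c,p,.09) for p in [(184,230),(271,168),(350,217),(264,291)]],0);print("c",g,proj(cam("scene"),g))
E
```

```text
(184, 230) [0.4607 0.2109 0.09  ]
(271, 168) [0.6638 0.2825 0.09  ]
(350, 217) [0.7318 0.0994 0.09  ]
(264, 291) [0.5278 0.0257 0.09  ]
(180, 233) [0.4521 0.2076 0.09  ]
(267, 306) [ 0.5196 -0.0028  0.09  ]
c [0.59604638 0.15461058 0.09      ] [341.65211194 214.16157624]
```

View pics/c1.png

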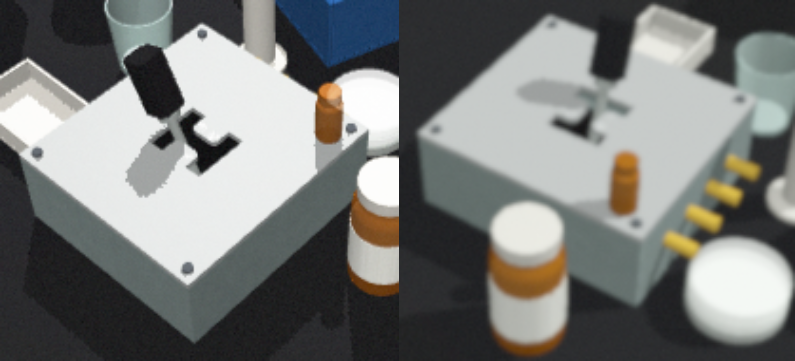

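Run:
```python
from h import *
c=cam("side");e=cam("scene")
yaw=.346;Rz=R.from_euler('z',yaw).as_matrix();C=np.array([.596,.1546,.09])
for p in [(200,170),(235,140),(198,113),(158,146)]:
    q=onz(c,np.array(p)/1.9+[165,150],.09);print("slot",(Rz.T@(q-C)).round(4))
p,r=tri(c,np.array([155,81])/1.9+[165,150],e,np.array([212,46])/2.33+[260,165]);print("handle",p,r,"box",Rz.T@(p-C+[0,0,.06]))
for cr,st in [(-.38,-.36),(-.38,0),(-.38,.2),(-.38,.36)]:
    u=np.array([np.tan(st),-np.tan(cr),1]);u/=np.linalg.norm(u);P=C-[0,0,.06]+Rz@u*.12
    print(st,(P).round(3),(proj(c,P)-[165,150])*1.9,(proj(e,P)-[260,165])*2.33+[399,0])
V=onz(c,np.array([327,140])/1.9+[165,150],.09);print("vial",V,Rz.T@(V-C))
```

```text
slot [-0.0233 -0.0291 -0.    ]
slot [ 0.0246 -0.0275 -0.    ]
slot [ 0.0264  0.0225 -0.    ]
slot [-0.0283  0.0205 -0.    ]
handle [0.57737286 0.19345732 0.14185033] 0.0001892959772071496 box [-0.00434526  0.04287168  0.11185033]
-0.36 [0.545 0.181 0.135] [128.02339836 107.48570681] [578.58364511  39.42649515]
0 [0.581 0.196 0.141] [157.26679174  78.06104651] [615.93074179  46.93852971]
0.2 [0.602 0.203 0.14 ] [175.35251916  67.29250818] [635.9719722   57.11318957]
0.36 [0.619 0.208 0.135] [190.28077729  61.76673763] [651.10076457  68.22734548]
vial [0.70360088 0.09636836 0.09      ] [ 8.14755685e-02 -9.12721467e-02 -2.77555756e-17]
```

The lever is close to the cross passage (stick about -0.04). Next I check the approach path against the rack and bottle.

Run:
```python
from h import *
e=cam("scene")
for p in [(380,118),(402,122),(520,192),(345,52)]: print(p,onz(e,p,0).round(3))
for P in [(.179,.599,.23),(.25,.535,.23),(.35,.446,.23),(.55,.266,.23)]: print(P,proj(e,P))
```

```text
(380, 118) [0.223 0.607 0.   ]
(402, 122) [0.283 0.645 0.   ]
(520, 192) [0.724 0.646 0.   ]
(345, 52) [-0.245  0.836  0.   ]
(0.179, 0.599, 0.23) [374.48313499  41.85183159]
(0.25, 0.535, 0.23) [373.87606959  55.52680454]
(0.35, 0.446, 0.23) [373.2434189   77.28914275]
(0.55, 0.266, 0.23) [370.91326235 133.40627549]
```

Emit:
{"name": "send_rows", "arguments": {
  "rows": [
    [[-0.06,-0.028,0,0,0,0,0],[-0.06,-0.028,0,0,0,0,1],[-0.06,-0.028,0,0,0,0,1],[-0.06,-0.028,0,0,0,0,1],[-0.06,-0.028,0,0,0,0,1],[-0.06,-0.028,0,0,0,0,1],[-0.06,-0.028,0,0,0,0,1],[-0.06,-0.028,0,0,0,0,1],[-0.06,-0.028,0,0,0,0,1],[-0.06,-0.028,0,0,0,0,1]]
  ],
  "grip_force": 40
}}

```text
time: 1.35
ee_pos: [0.5507, 0.268, 0.4044]
tool_rot: [-0.453, -3.108, 0.0]
wrist_force: [0.8, 0.5, 0.0]
grip_width: -0.0
grasp_force: 0.0
```

Emit:
{"name": "send_rows", "arguments": {
  "rows": [
    [[0,0,0,0,0,-0.101,1],[0,0,0,0,0,-0.101,1],[0,0,0,0,0,-0.101,1],[0,0,0,0,0,-0.101,1],[0,0,0,0,0,0,1],[0,0,0,0,0,0,1],[0,0,0,0,0,0,1]]
  ]
}}

```text
time: 2.22
ee_pos: [0.5498, 0.2692, 0.4046]
tool_rot: [0.536, -3.095, 0.0]
wrist_force: [-0.1, 0.1, 0.3]
grip_width: -0.0002
grasp_force: 0.0
```

```bash
cat >> h.py <<'E'
yaw=.346;Rz=R.from_euler('z',yaw).as_matrix();C=np.array([.596,.1546,.09])
def tool(s):
    M=R.from_rotvec(s["tool_rot"]).as_matrix();print("t",s["time"],"F",s["wrist_force"].round(1),"box xy",(Rz.T@(s["ee_pos"]-C)).round(4)[:2],"z",s["ee_pos"][2].round(4),"grip",s["grip_width"],"x in box",(Rz.T@M[:,0]).round(3),"z",M[:,2].round(3));return M
def goto(s,b):
    M=R.from_rotvec(s["tool_rot"]).as_matrix();w=C+Rz@[b[0],b[1],0];w[2]=b[2];print("shift/0.75:",(M.T@(w-s["ee_pos"])/.75).round(4))
E
python3 - <<'E'
from h import *
s=sense();tool(s);cv2.imwrite("pics/w1.png",capture("wrist"));cv2.imwrite("pics/s1.png",capture("side"))
c=cam("wrist",s);print(proj(c,C),[proj(c,C+Rz@[x,.024,0]).round(0) for x in(-.029,0,.029)]);goto(s,(0,.115,.308))
E
```

```text
t 2.225 F [-0.1  0.1  0.3] box xy [-0.0046  0.1234] z 0.4046 grip -0.00015206248911355094 x in box [-1.     0.003  0.   ] z [-0. -0. -1.]
[157.53146419 235.54873932] [array([183., 200.]), array([187., 235.]), array([191., 269.])]
shift/0.75: [-0.0063 -0.0112  0.1288]
```

View pics/w1.png

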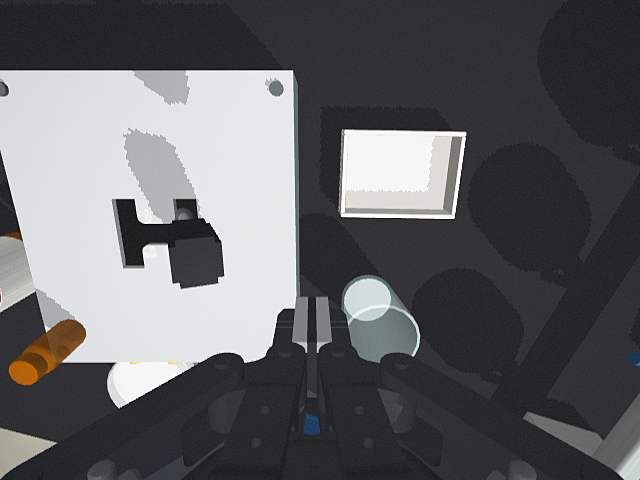

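The gate's right slot is at columns 113–143, rows 199–268. The handle covers (168–223, 218–288), and something grey sits in the left slot at about (184,213). Next I check which stick angle fits the handle.

Run:
```python
from h import *
s=sense();c=cam("wrist",s)
for st in(-.3,-.2,-.1,-.04,.05,.15,.25):
    u=np.array([np.tan(st),np.tan(.38),1]);u/=np.linalg.norm(u)
    print(st,[proj(c,C-[0,0,.06]+Rz@u*l).round(0).tolist() for l in(.03,.064,.09,.12,.15)])
i=cv2.imread("pics/w1.png")[180:300,95:245];cv2.imwrite("pics/w1c.png",cv2.resize(i,None,fx=5,fy=5,interpolation=cv2.INTER_CUBIC))
```

```text
-0.3 [[183.0, 216.0], [185.0, 213.0], [186.0, 210.0], [188.0, 207.0], [190.0, 202.0]]
-0.2 [[184.0, 219.0], [186.0, 220.0], [187.0, 222.0], [190.0, 224.0], [193.0, 227.0]]
-0.1 [[184.0, 222.0], [186.0, 228.0], [189.0, 233.0], [192.0, 241.0], [195.0, 250.0]]
-0.04 [[184.0, 224.0], [187.0, 232.0], [189.0, 240.0], [193.0, 250.0], [197.0, 264.0]]
0.05 [[185.0, 227.0], [188.0, 239.0], [190.0, 249.0], [194.0, 265.0], [199.0, 283.0]]
0.15 [[185.0, 230.0], [188.0, 245.0], [191.0, 260.0], [196.0, 279.0], [201.0, 303.0]]
0.25 [[185.0, 232.0], [189.0, 252.0], [192.0, 269.0], [197.0, 293.0], [202.0, 321.0]]
```

View pics/w1c.png

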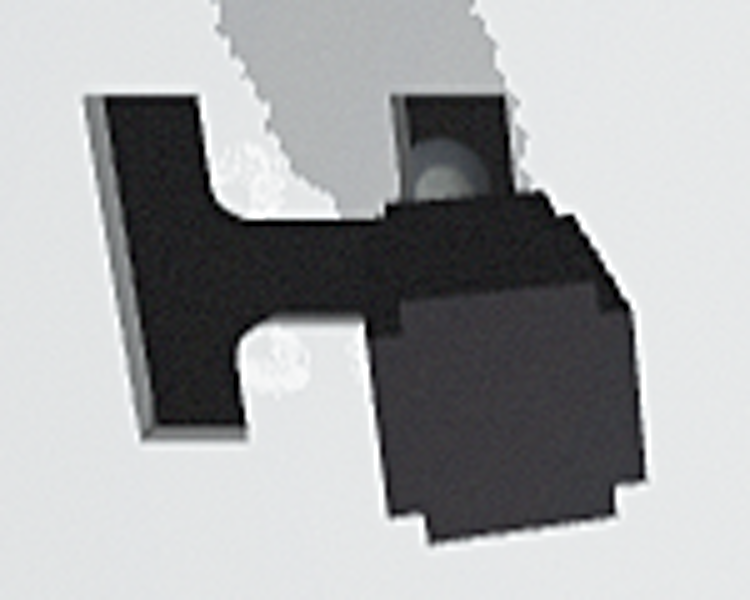

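The grey thing is the pivot ball. The handle's top centre at about (196,262) gives a stick of -0.045, just inside the passage. I'll nudge it forward about 5 mm from behind first.

Emit:
{"name": "send_rows", "arguments": {
  "rows": [
    [[0.047,-0.051,0,0,0,0,1],[0.047,-0.051,0,0,0,0,1],[0,0,0.064,0,0,0,1],[0,0,0.064,0,0,0,1],[-0.025,0,0,0,0,0,1],[-0.025,0,0,0,0,0,1],[0,0,0,0,0,0,1],[0,0,0,0,0,0,1]]
  ]
}}

```text
time: 3.32
ee_pos: [0.5442, 0.1858, 0.3086]
tool_rot: [0.538, -3.095, 0.0]
wrist_force: [-0.3, 0.3, -0.4]
grip_width: -0.0
grasp_force: 0.0
```

Run:
```python
from h import *
s=sense();tool(s);cv2.imwrite("pics/w2.png",np.vstack([capture("wrist"),])[150:480,100:500])
goto(s,(-.027,.047,.308))
```

```text
t 3.325 F [-0.3  0.3 -0.4] box xy [-0.0382  0.0469] z 0.3086 grip -1.9333957120660227e-05 x in box [-1.     0.002  0.   ] z [-0. -0. -1.]
shift/0.75: [-0.0149  0.0002  0.0008]
```

View pics/w2.png

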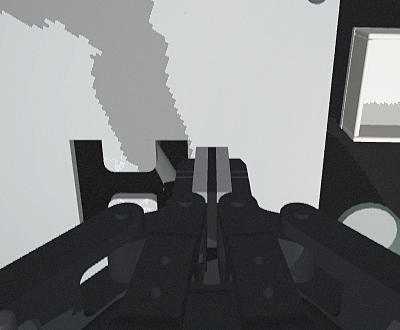

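The handle is directly behind the fingers, near crop (200,170). I push forward in small steps and watch the force.

Emit:
{"name": "send_rows", "arguments": {
  "rows": [
    [[-0.005,0,0,0,0,0,1],[-0.005,0,0,0,0,0,1],[0,0,0,0,0,0,1]]
  ]
}}

```text
time: 3.75
ee_pos: [0.5517, 0.1886, 0.3088]
tool_rot: [0.539, -3.095, -0.0]
wrist_force: [-1.8, 0.2, 1.6]
grip_width: -0.0001
grasp_force: 0.8
```

Emit:
{"name": "send_rows", "arguments": {
  "rows": [
    [[-0.003,0,0,0,0,0,1],[-0.003,0,0,0,0,0,1],[0,0,0,0,0,0,1]]
  ]
}}

```text
time: 4.12
ee_pos: [0.556, 0.1901, 0.3087]
tool_rot: [0.539, -3.095, -0.0]
wrist_force: [-3.1, -1.2, 2.5]
grip_width: -0.0002
grasp_force: 1.1
```

Run:
```python
from h import *
s=sense();tool(s);i=capture("side");cv2.imwrite("pics/s2.png",i);a=cv2.imread("pics/s1.png")
cv2.imwrite("pics/s2c.png",np.hstack([cv2.resize(k[150:270,180:310],None,fx=3,fy=3) for k in(a,i)]))
```

```text
t 4.125 F [-3.1 -1.2  2.5] box xy [-0.0256  0.047 ] z 0.3087 grip -0.00024900288440965945 x in box [-1.     0.001  0.   ] z [-0.  0. -1.]
```

View pics/s2c.png

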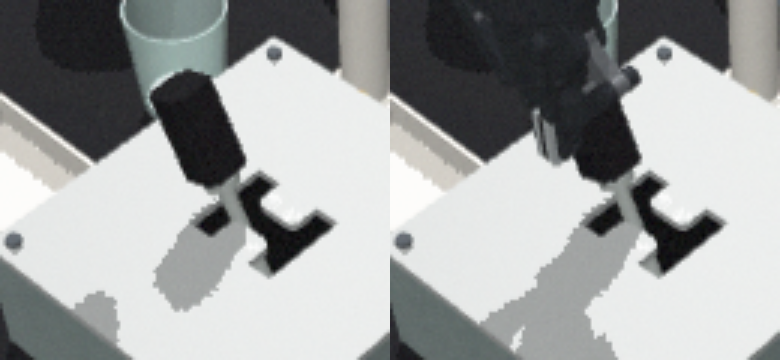

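The handle moved forward about 4–5 mm and is now centred (finger face at x = -0.0146, force about 3 N). Next I go round to the left side.

Emit:
{"name": "send_rows", "arguments": {
  "rows": [
    [[0.027,0,0,0,0,0,1],[0,0.045,0,0,0,0,1],[0,0.045,0,0,0,0,1],[-0.03,0,0,0,0,0,1],[-0.03,0,0,0,0,0,1],[0,-0.015,0,0,0,0,1],[0,-0.015,0,0,0,0,1],[0,0,0,0,0,0,1]]
  ]
}}

```text
time: 5.18
ee_pos: [0.5642, 0.2389, 0.3088]
tool_rot: [-0.535, 3.096, -0.001]
wrist_force: [0.2, 0.5, 0.2]
grip_width: 0.0001
grasp_force: 0.0
```

Emit:
{"name": "send_rows", "arguments": {
  "rows": [
    [[0,-0.01,0,0,0,0,1],[0,-0.01,0,0,0,0,1],[0,-0.01,0,0,0,0,1],[0,0,0,0,0,0,1]]
  ]
}}

```text
time: 5.68
ee_pos: [0.5719, 0.219, 0.309]
tool_rot: [-0.538, 3.095, 0.0]
wrist_force: [-0.5, 1.6, 1.6]
grip_width: 0.0
grasp_force: 1.2
```

Run:
```python
from h import *
s=sense();tool(s)
```

```text
t 5.675 F [-0.5  1.6  1.6] box xy [-0.0008  0.0688] z 0.309 grip 4.845212513475911e-06 x in box [-1.     0.002 -0.001] z [ 0.001  0.    -1.   ]
```

Emit:
{"name": "send_rows", "arguments": {
  "rows": [
    [[0,-0.012,0,0,0,0,1],[0,-0.012,0,0,0,0,1],[0,-0.012,0,0,0,0,1],[0,-0.012,0,0,0,0,1],[0,0,0,0,0,0,1]]
  ]
}}

```text
time: 6.3
ee_pos: [0.5859, 0.1859, 0.3142]
tool_rot: [-0.537, 3.085, 0.004]
wrist_force: [-3.9, 4.7, 32.6]
grip_width: 0.0001
grasp_force: 17.2
```

Emit:
{"name": "send_rows", "arguments": {
  "rows": [
    [[0,-0.012,0,0,0,0,1],[0,-0.012,0,0,0,0,1],[0,0,0,0,0,0,1]]
  ]
}}

```text
time: 6.68
ee_pos: [0.5922, 0.1679, 0.3139]
tool_rot: [-0.535, 3.085, 0.002]
wrist_force: [-0.9, 1.6, 28.1]
grip_width: -0.0
grasp_force: 11.9
```

Emit:
{"name": "send_rows", "arguments": {
  "rows": [
    [[0,-0.01,0,0,0,0,1],[0,0,0,0,0,0,1]]
  ]
}}

```text
time: 6.92
ee_pos: [0.5943, 0.1605, 0.3123]
tool_rot: [-0.535, 3.088, 0.0]
wrist_force: [0.6, 0.5, 19.8]
grip_width: 0.0005
grasp_force: 8.3
```

Run:
```python
from h import *
s=sense();tool(s);i=capture("side");j=capture("scene")
cv2.imwrite("pics/s3c.png",np.hstack([cv2.resize(i[150:270,200:330],None,fx=3,fy=3),cv2.resize(j[160:280,280:410],None,fx=3,fy=3)]))
```

```text
t 6.925 F [ 0.6  0.5 19.8] box xy [0.0004 0.0061] z 0.3123 grip 0.0005245823515304121 x in box [-1.     0.003 -0.008] z [ 0.008  0.001 -1.   ]
```

View pics/s3c.png

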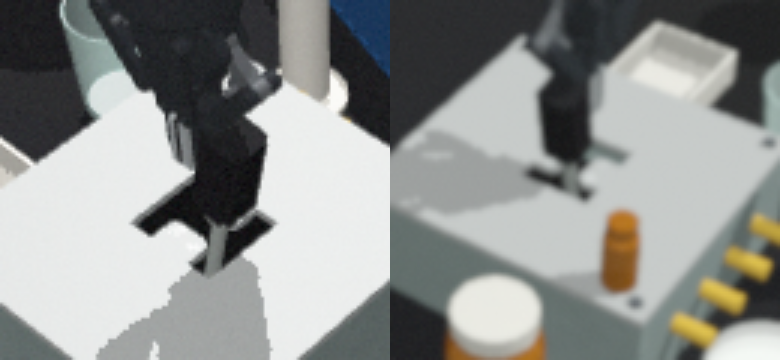

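The lever is past upright, with the handle near crop (232,175). An upward force of about 20–30 N shows the gripper's linkage resting on the handle top, so I back off, rise, and finish higher.

Emit:
{"name": "send_rows", "arguments": {
  "rows": [
    [[0,0.013,0,0,0,0,1],[0,0.013,0,0,0,0,1],[0,0,-0.025,0,0,0,1],[0,0,0,0,0,0,1],[0,0,0,0,0,0,1]]
  ]
}}

```text
time: 7.65
ee_pos: [0.5857, 0.1793, 0.3266]
tool_rot: [0.538, -3.094, 0.001]
wrist_force: [-0.3, -0.1, -0.5]
grip_width: -0.0
grasp_force: 0.0
```

Emit:
{"name": "send_rows", "arguments": {
  "rows": [
    [[0,-0.013,0,0,0,0,1],[0,-0.013,0,0,0,0,1],[0,0,0,0,0,0,1]]
  ]
}}

```text
time: 8.02
ee_pos: [0.5927, 0.1603, 0.3271]
tool_rot: [0.536, -3.095, 0.001]
wrist_force: [0.3, 0.4, -0.5]
grip_width: -0.0001
grasp_force: 0.0
```

Run:
```python
from h import *
s=sense();tool(s)
```

```text
t 8.025 F [ 0.3  0.4 -0.5] box xy [-0.0012  0.0065] z 0.3271 grip -0.0001436468255889087 x in box [-1.     0.003  0.001] z [-0.001 -0.001 -1.   ]
```

Emit:
{"name": "send_rows", "arguments": {
  "rows": [
    [[0,-0.01,0,0,0,0,1],[0,-0.01,0,0,0,0,1],[0,0,0,0,0,0,1]]
  ]
}}

```text
time: 8.4
ee_pos: [0.5978, 0.1466, 0.3275]
tool_rot: [-0.537, 3.095, -0.001]
wrist_force: [-0.4, 1.1, -0.8]
grip_width: 0.0
grasp_force: 0.2
```

Emit:
{"name": "send_rows", "arguments": {
  "rows": [
    [[0,-0.008,0,0,0,0,1],[0,0,0,0,0,0,1]]
  ]
}}

```text
time: 8.65
ee_pos: [0.5997, 0.1414, 0.3275]
tool_rot: [-0.538, 3.095, -0.0]
wrist_force: [-0.2, 1.6, -0.1]
grip_width: 0.0002
grasp_force: 0.5
```

Emit:
{"name": "send_rows", "arguments": {
  "rows": [
    [[0,-0.004,0,0,0,0,1],[0,0,0,0,0,0,1]]
  ]
}}

```text
time: 8.9
ee_pos: [0.6006, 0.1389, 0.3275]
tool_rot: [-0.539, 3.095, 0.0]
wrist_force: [-0.2, 2.0, -0.3]
grip_width: 0.0
grasp_force: 0.7
```

Run:
```python
from h import *
s=sense();tool(s);i=capture("side");j=capture("scene")
cv2.imwrite("pics/s4c.png",np.hstack([cv2.resize(i[150:270,200:330],None,fx=3,fy=3),cv2.resize(j[160:280,280:410],None,fx=3,fy=3)]))
```

```text
t 8.9 F [-0.2  2.  -0.3] box xy [-0.001  -0.0163] z 0.3275 grip 1.2692134139216387e-05 x in box [-1.     0.001 -0.   ] z [ 0.  0. -1.]
```

View pics/s4c.png

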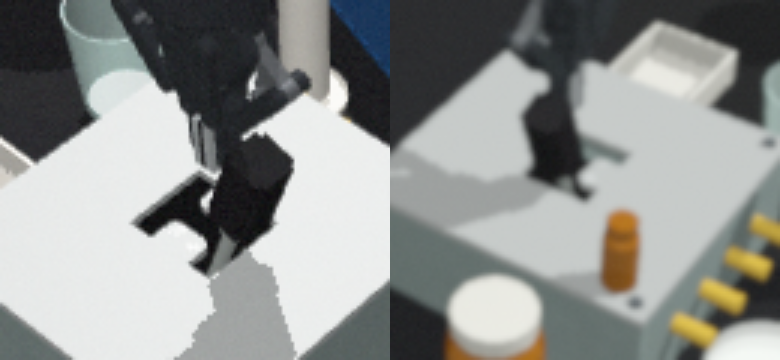

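The lever leans right, with the handle at crop (255,185) and the rod nearly in the right slot. There is no wall force yet, so I keep going gently.

Emit:
{"name": "send_rows", "arguments": {
  "rows": [
    [[0,-0.004,0,0,0,0,1],[0,0,0,0,0,0,1]]
  ]
}}

```text
time: 9.25
ee_pos: [0.6016, 0.136, 0.3274]
tool_rot: [-0.538, 3.095, -0.0]
wrist_force: [-0.5, 0.9, 0.1]
grip_width: -0.0001
grasp_force: 0.7
```

Emit:
{"name": "send_rows", "arguments": {
  "rows": [
    [[0,-0.004,0,0,0,0,1],[0,0,0,0,0,0,1]]
  ]
}}

```text
time: 9.5
ee_pos: [0.6026, 0.1331, 0.3275]
tool_rot: [-0.538, 3.095, -0.0]
wrist_force: [-0.1, 1.4, -0.0]
grip_width: -0.0002
grasp_force: 0.6
```

Run:
```python
from h import *
s=sense();tool(s)
c=cam("side");i=capture("side")
m=((i.max(2)<45)).astype(np.uint8);print([(k) for k in []])
cv2.imwrite("pics/s5.png",i)
# where handle top centre should be for cross values (stick 0)
for cr in(.3,.36,.42):
    u=np.array([0,-np.tan(cr),1]);u/=np.linalg.norm(u);print(cr,[((proj(c,C-[0,0,.06]+Rz@u*l)-[200,150])*3).round(0).tolist() for l in(.064,.09,.12,.15)])
```

```text
t 9.5 F [-0.1  1.4 -0. ] box xy [-0.001  -0.0225] z 0.3275 grip -0.00017926537669868192 x in box [-1.     0.002 -0.   ] z [ 0. -0. -1.]
[]
0.3 [[226.0, 236.0], [234.0, 213.0], [243.0, 186.0], [253.0, 158.0]]
0.36 [[231.0, 240.0], [240.0, 220.0], [252.0, 195.0], [264.0, 169.0]]
0.42 [[235.0, 245.0], [247.0, 227.0], [261.0, 205.0], [275.0, 181.0]]
```

Emit:
{"name": "send_rows", "arguments": {
  "rows": [
    [[0,-0.003,0,0,0,0,1],[0,0,0,0,0,0,1]]
  ]
}}

```text
time: 9.8
ee_pos: [0.6034, 0.1311, 0.3275]
tool_rot: [-0.539, 3.095, -0.0]
wrist_force: [-0.2, 2.2, 0.8]
grip_width: -0.0
grasp_force: 0.7
```

Emit:
{"name": "send_rows", "arguments": {
  "rows": [
    [[0,-0.003,0,0,0,0,1],[0,0,0,0,0,0,1]]
  ]
}}

```text
time: 10.05
ee_pos: [0.6041, 0.129, 0.3274]
tool_rot: [-0.538, 3.095, -0.0]
wrist_force: [0.0, 1.8, 1.1]
grip_width: -0.0001
grasp_force: 0.7
```

Emit:
{"name": "send_rows", "arguments": {
  "rows": [
    [[0,0.027,0,0,0,0,1],[0.04,0,0,0,0,0,1],[0.04,0,0,0,0,0,1],[0,0,0,0,0,0,1],[0,-0.026,0,0,0,0,1],[0,-0.026,0,0,0,0,1],[0,0,0.016,0,0,0,1],[-0.016,0,0,0,0,0,1],[-0.016,0,0,0,0,0,1],[0,0,0,0,0,0,1]]
  ]
}}

```text
time: 11.3
ee_pos: [0.5773, 0.1007, 0.3154]
tool_rot: [-0.541, 3.094, 0.0]
wrist_force: [-0.0, -0.2, 0.5]
grip_width: 0.0
grasp_force: 0.0
```

Run:
```python
from h import *
s=sense();tool(s)
```

```text
t 11.3 F [-0.  -0.2  0.5] box xy [-0.0359 -0.0444] z 0.3154 grip 4.340940574139574e-05 x in box [-1. -0. -0.] z [ 0.  0. -1.]
```

Emit:
{"name": "send_rows", "arguments": {
  "rows": [
    [[-0.01,0,0,0,0,0,1],[-0.01,0,0,0,0,0,1],[-0.01,0,0,0,0,0,1],[0,0,0,0,0,0,1]]
  ]
}}

```text
time: 11.8
ee_pos: [0.5981, 0.1071, 0.3154]
tool_rot: [-0.539, 3.095, 0.0]
wrist_force: [0.5, -0.0, 0.4]
grip_width: -0.0001
grasp_force: 0.4
```

Emit:
{"name": "send_rows", "arguments": {
  "rows": [
    [[-0.008,0,0,0,0,0,1],[-0.008,0,0,0,0,0,1],[0,0,0,0,0,0,1]]
  ]
}}

```text
time: 12.18
ee_pos: [0.6093, 0.1113, 0.3152]
tool_rot: [0.539, -3.095, -0.0]
wrist_force: [-1.4, -0.2, -0.5]
grip_width: -0.0004
grasp_force: 0.6
```

Emit:
{"name": "send_rows", "arguments": {
  "rows": [
    [[-0.006,0,0,0,0,0,1],[0,0,0,0,0,0,1]]
  ]
}}

```text
time: 12.42
ee_pos: [0.6133, 0.1127, 0.3152]
tool_rot: [0.539, -3.095, -0.0]
wrist_force: [-1.8, -1.2, -1.1]
grip_width: -0.0002
grasp_force: 0.7
```

Run:
```python
from h import *
s=sense();tool(s)
```

```text
t 12.425 F [-1.8 -1.2 -1.1] box xy [ 0.0021 -0.0453] z 0.3152 grip -0.0001754177615726145 x in box [-1.     0.001  0.   ] z [-0.  0. -1.]
```

It is moving freely at about 2 N. I carry on toward the end wall.

Emit:
{"name": "send_rows", "arguments": {
  "rows": [
    [[-0.006,0,0,0,0,0,1],[-0.004,0,0,0,0,0,1],[0,0,0,0,0,0,1]]
  ]
}}

```text
time: 12.8
ee_pos: [0.6205, 0.1152, 0.3154]
tool_rot: [-0.539, 3.095, 0.0]
wrist_force: [-1.4, -0.2, -0.6]
grip_width: 0.0002
grasp_force: 0.7
```

Emit:
{"name": "send_rows", "arguments": {
  "rows": [
    [[-0.004,0,0,0,0,0,1],[0,0,0,0,0,0,1]]
  ]
}}

```text
time: 13.05
ee_pos: [0.6233, 0.1162, 0.3155]
tool_rot: [-0.539, 3.095, 0.0]
wrist_force: [-1.4, -1.3, -0.0]
grip_width: 0.0001
grasp_force: 0.8
```

Emit:
{"name": "send_rows", "arguments": {
  "rows": [
    [[-0.003,0,0,0,0,0,1],[0,0,0,0,0,0,1]]
  ]
}}

```text
time: 13.3
ee_pos: [0.6253, 0.1169, 0.3155]
tool_rot: [-0.539, 3.095, 0.0]
wrist_force: [-1.8, -1.8, -0.4]
grip_width: 0.0003
grasp_force: 0.8
```

Run:
```python
from h import *
s=sense();tool(s)
```

```text
t 13.3 F [-1.8 -1.8 -0.4] box xy [ 0.0148 -0.0454] z 0.3155 grip 0.0002592398103871548 x in box [-1.     0.001 -0.   ] z [ 0.  0. -1.]
```

Emit:
{"name": "send_rows", "arguments": {
  "rows": [
    [[-0.003,0,0,0,0,0,1],[0,0,0,0,0,0,1]]
  ]
}}

```text
time: 13.55
ee_pos: [0.6275, 0.1177, 0.3154]
tool_rot: [-0.539, 3.095, 0.0]
wrist_force: [-0.9, -0.9, 0.0]
grip_width: 0.0002
grasp_force: 0.8
```

Emit:
{"name": "send_rows", "arguments": {
  "rows": [
    [[-0.003,0,0,0,0,0,1],[0,0,0,0,0,0,1]]
  ]
}}

```text
time: 13.8
ee_pos: [0.6292, 0.1183, 0.3151]
tool_rot: [0.539, -3.094, 0.0]
wrist_force: [-5.1, -2.2, 0.1]
grip_width: -0.0001
grasp_force: 2.3
```

Emit:
{"name": "send_rows", "arguments": {
  "rows": [
    [[-0.003,0,0,0,0,0,1],[0,0,0,0,0,0,1]]
  ]
}}

```text
time: 14.05
ee_pos: [0.6307, 0.1188, 0.3148]
tool_rot: [0.538, -3.091, 0.0]
wrist_force: [-10.4, -2.6, 1.6]
grip_width: 0.0002
grasp_force: 5.1
```

Force rising to 10 N means the lever is against the end wall. I retract straight back, rise, and look.

Emit:
{"name": "send_rows", "arguments": {
  "rows": [
    [[0.02,0,0,0,0,0,1],[0.05,0,0,0,0,0,1],[0.06,0,0,0,0,0,1],[0,0,-0.07,0,0,0,1],[0,0,-0.07,0,0,0,1],[0.06,0,0,0,0,0,1],[0.06,0,0,0,0,0,1],[0,0,0,0,0,0,1],[0,0,0,0,0,0,1]]
  ]
}}

```text
time: 15.18
ee_pos: [0.4556, 0.0561, 0.4212]
tool_rot: [-0.539, 3.093, 0.001]
wrist_force: [0.2, -0.9, 0.3]
grip_width: 0.0001
grasp_force: 0.0
```

Run:
```python
from h import *
s=sense();tool(s);i=capture("side");j=capture("scene")
cv2.imwrite("pics/s6c.png",np.hstack([cv2.resize(i[150:310,160:390],(400,278)),cv2.resize(j[165:320,270:470],(400,310))[:278]]))
for n,c in(("side",cam("side")),("scene",cam("scene"))):
  for st in(.28,.36):
    u=np.array([np.tan(st),-np.tan(.4),1]);u/=np.linalg.norm(u)
    f=(lambda p:(p-[160,150])*1.739) if n=="side" else (lambda p:(p-[270,165])*2+[400,0])
    print(n,st,[f(proj(c,C-[0,0,.06]+Rz@u*l)).round(0).tolist() for l in(.09,.12,.15)])
```

```text
t 15.175 F [ 0.2 -0.9  0.3] box xy [-0.1655 -0.0451] z 0.4212 grip 6.185944133766744e-05 x in box [-1.     0.001 -0.002] z [ 0.002  0.001 -1.   ]
side 0.28 [[227.0, 119.0], [240.0, 101.0], [253.0, 83.0]]
side 0.36 [[231.0, 116.0], [245.0, 98.0], [260.0, 79.0]]
scene 0.28 [[545.0, 109.0], [547.0, 99.0], [548.0, 88.0]]
scene 0.36 [[551.0, 113.0], [554.0, 103.0], [558.0, 93.0]]
```

View pics/s6c.png

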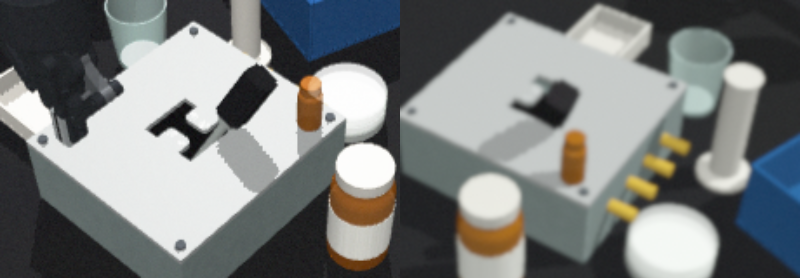

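The handle centre at crop (246,97) matches a stick of 0.36 in the far-right slot. The vial and the rest of the labware are standing where they were.

```bash
python3 -c "
from plant import *
print(sign_off())"
```

```text
the job is handed in; nothing more can be done
None
```

The lever is fully home in the third slot (far right) and the job is handed in at about 15 s, with the labware standing where it was; while pushing across, the gripper's linkage rested on the handle top with up to about 33 N in the readings (limit 40 N), so I backed off and finished higher.

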